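# Release a touch-latch cabinet door and swing it open

### The arm

A 6-joint arm with a two-finger parallel gripper is mounted at the origin on a cart in front of the work surface, level with it; the furniture and walls round the work are solid. World frame = base frame: x ahead of the robot, y to its left, z up, the work surface at z = 0. Lengths are in m, angles in rad, forces in N, time in s.
With the tool pointing down it reaches from about 0.375 to 0.825 m from the base axis. Payload 5.5 kg.
Tool frame: the origin (TCP) lies at the centre of the arm's flange, where the gripper is bolted on; the fingertips stand 173 mm ahead of it and the grasp point (between the pads) lies 155 mm ahead of it; z points along the fingers, y is the line along which they close (so a half turn about z gives the same grasp; the last joint's range is limited). The gripper opens to 85 mm and grips with 20 to 120 N. Pads are 22 mm wide; open, the fingers measure 114 mm over their backs; the gripper's body (76 mm by 85 mm) begins 54 mm behind the grasp point. The pads swing forward as they close: fully open they stand 13 mm farther back than shut.
Start: joints at [-1.348, 0.314, -0.047, 1.21, 0, 1.571], TCP at [0.133, -0.585, 0.405] pointing down, gripper open.
Joint ranges: [-2.67, 2.67], [-0.69, 1.73], [-1.03, 1.25], [-2.08, 2.16], [-1.42, 1.45], [-3.14, 3.14]. Speed limits (rad/s): [2.39, 2.39, 3.01, 3.14, 3.14, 3.14].

### API

Orientations are given as [roll, pitch, yaw] about the fixed x, y, z axes, in that order (R = Rz(yaw) Ry(pitch) Rx(roll)).
In Python, from workcell import status, vision, ctrl gives the robot as it stands. The module is installed in compiled form; this text tells all that it offers.
- The arm moves only by the tool apply_moves, never from a script. Its arguments are lists of equal length, an entry for each row: "offset": the shift along the tool's x, y, z in mm, a list of three; "dr": the turn, a rotation vector about the tool's x, y, z in degrees, a list of three; "claw": the finger opening in mm, from 0 to 85.4. A call has exactly 8 rows; each row shifts and turns the commanded pose from where the row before left it, along the tool's axes as they then stand; what a row does not reach is not made up. A row lasts 1/12 s, in which the tool goes at most 41.7 mm and 7.16 degrees, less where a joint would pass 70% of its speed; a pose out of reach is approached as far as the arm can. A call is refused whole if a number of a shift passes 41.7 or a number of a turn 7.16, either way. A call with a gripper value outside its range is refused whole. The fingers move at their own pace and stop on an object; "squeeze" is the grip in N (left out, the last holds). Time passes only in rows, so rows that do not move let the fingers close, or fill a call up. It gives the time, the measured TCP pose, the force, the opening and the grip force at its end, in the units of the state.
- status.get_obs(): the state, without advancing time (a new reading comes with each control period).
- vision.get_image(name): name is "scene" or "top" or "wrist"; returns the picture (420x560x3 uint8, red, green, blue); there is no depth.
- vision.calibration(name): a dict with "fx", "fy", "cx", "cy" (pixels), "position" and "orientation" of the camera in the world. Camera axes: x right, y down, z forward; pixel columns grow to the right and rows downward; lengths in m; the calibration is good to about 2 mm. A picture is of the moment at which its call begins: read the wrist's pose just before it. calibration takes no time and is no camera call; for the wrist camera it gives the pose at the moment of the call.
- ctrl.sign_off(): hands the job in; it is judged then, once.
The state is a dict: "time": time; "joints": joint angles; "qd": joint speeds; "tau": joint torques, N m; "position": TCP position; "tool_rot": TCP orientation; "wrist_force": force on the tool from outside, world axes, zero at the start; "ft_torque": the same for the moment, N m; "finger_gap": finger opening in m; "grasp_force": force on a finger pad.
Only numpy, scipy, OpenCV 4.12 (cv2) and the standard library are available. Lean on these libraries where they do the work, as an engineer would, in place of code of your own. Each camera call takes 0.05 s, during which the arm holds its last target. There are 200 camera calls.

### The job

Open the little cabinet with the blue door so that the grip faces in it can be got at: gently press the door in at its round push mark until the catch lets go, take the hand away so that the spring sets the door ajar by itself, then put the fingers behind its free edge and push it wide open, about square to the cabinet's front or further. Only push with the outside of the fingers; grasp nothing, leave the yellow door shut and the other things where they stand, and finish with the hand clear.

Things in the scene. Friction and masses are not known exactly. Their poses are not given: they have to be found in the camera images.
- blue_cabinet: small white bench cabinet, 140 deep (x) x 150 wide (y) x 122 mm high, screwed down, with one blue door over its front; origin: centre of its underside; -x points out of its front towards the robot, +y to the hinge side (left as seen by the robot), z up. Its top panel is at z = 122, nothing stands on it. Two grip faces lie fixed inside on its floor. May stand left or right of the other.
- blue_mark (a point): round white push mark, 18 mm across, on the outer face of the blue door, 22 mm from its free (right) edge, 95 mm above the worktop; the point moves with the door; -x points squarely out of the face, +y along the door to the hinge, z up. The door is a slab 146 wide x 110 high x 12 mm thick, from 8 to 118 mm above the worktop; shut, its back is 6 mm in front of the cabinet
- blue_edge (a point): middle of the thickness of the blue door at its free edge, at the door's top, 118 mm above the worktop; moves with the door, axes as at blue_mark. The released plunger (10 mm thick) stands out of the cabinet 31 mm inside this edge, 45 mm above the worktop, 39 mm proud; above 55 mm the space behind the door is free
- blue_hinge (a point): the blue door's upright hinge axis, at the height of the door's top; fixed to the cabinet at x = -76, y = +73 mm of its frame, in the plane of the shut door's back face, 146 mm from the free edge; axes as the cabinet's
- blue_door (a joint): hinge of the blue door, rad: 0 shut, negative pressed in (stop -0.038), positive open: the free edge swings out to the robot and round to the left (clockwise from above), stop 1.8. Pressed to -0.022 (3 mm at the mark, 3 N) the catch lets go, once for all; as the hand draws back a spring plunger sets the door ajar at about 0.37, its edge 53 mm out. Beyond, it has light friction and stays where left
- yellow_cabinet: small white bench cabinet, 140 deep (x) x 150 wide (y) x 122 mm high, screwed down, with one yellow door over its front; origin: centre of its underside; -x points out of its front towards the robot, +y to the hinge side (left as seen by the robot), z up. Its top panel is at z = 122, nothing stands on it. Of the same make as the blue one, with the same catch; to be left shut.
- yellow_mark (a point): round white push mark, 18 mm across, on the outer face of the yellow door, 22 mm from its free (right) edge, 95 mm above the worktop; the point moves with the door; -x points squarely out of the face, +y along the door to the hinge, z up. The door is a slab 146 wide x 110 high x 12 mm thick, from 8 to 118 mm above the worktop; shut, its back is 6 mm in front of the cabinet
- yellow_door (a joint): hinge of the yellow door, rad, as for the blue one; 0 shut
- weight_mid (a point): centre of a loose silver-grey calibration weight with a knob, 43 mm across, 60 high, standing between the cabinets; to be left alone
- mug_mid (a point): centre of a loose white spotted mug, 92 across, 127 over the handle, 93 high, standing at the right near the front of the worktop; to be left alone
- tape_mid (a point): centre of a loose brown roll of tape lying flat, 96 mm across, 48 high, near the front of the worktop; to be left alone

How it is judged:
On the way, in this order (a step that is already met when the one before it is completed fails the run):
1. the blue door is pressed in (value of joint blue_door below -0.015 rad).
2. the blue door has sprung ajar (0.2 to 0.9 rad) with no finger touching it, for 0.2 s (value of joint blue_door between 0.2 and 0.9 rad and contact force between the fingers and blue_cabinet below 0.05 N), for 0.2 s.
At the end, for the whole second after the job is handed in: the blue door stands still at more than 1.25 rad (72 degrees) open, the yellow door is shut (under 0.06 rad), and weight, mug and tape are within 20 mm of where they stood (value of joint blue_door above 1.25 rad and velocity of joint blue_door between -0.1 and 0.1 rad/s and value of joint yellow_door below 0.06 rad and distance of each of weight_mid, mug_mid, tape_mid from where it was at the start of the episode below 0.02 m); the robot touches nothing.
It fails at once if a finger pressed on the blue cabinet or its door with over 40 N (contact force between the fingers and blue_cabinet above 40 N).
It fails at once if the yellow door opened (more than 0.06 rad) (value of joint yellow_door above 0.06 rad).
It fails at once if the blue door was taken between the fingers (x of the grasp point in the frame of blue_mark between 0.001 and 0.011 m and y of the grasp point in the frame of blue_mark between -0.02 and 0.122 m and z of the grasp point in the frame of blue_mark below 0.023 m).
It fails at once if weight, mug or tape was moved by more than 20 mm or lifted (distance of any of weight_mid, mug_mid, tape_mid from where it was at the start of the episode above 0.02 m).
It also fails if it takes over 51 s, if anything falls off the work surface, if the arm or the gripper's body presses on something with over 40 N, if the wrist force passes 120 N, or if a joint passes its speed limit or range.

## Working session

There is one attempt and no reset: what is moved stays moved. The work goes in short steps, Python scripts to look and compute and a tool call to move; the robot and the scene stay as the last step left them, time stands still between calls to the robot, and variables do not carry over. Pictures are saved under pics/ and viewed, at most 10 in all, crops included, and the job is handed in when it is done.

Besides the shell and the picture viewer there is one more tool, called after "Call:" as name(argument=value, ...) on one line, values as JSON. apply_moves: Moves the arm, as the interface text tells. Its arguments: {"type":"object","properties":{"offset":{"type":"array"},"dr":{"type":"array"},"claw":{"type":"array"},"squeeze":{"type":"number"}},"required":["offset","dr","claw"]}

```bash
mkdir -p pics
python3 - <<'E'
from workcell import status, vision
import cv2, numpy as np
o=status.get_obs(); print(o)
for n in ("scene","top"):
    im=vision.get_image(n); cv2.imwrite(f"pics/{n}0.png",im[:,:,::-1]); print(n,vision.calibration(n))
E
```

```text
{'time': 0.0, 'joints': array([-1.34801291e+00,  3.14232036e-01, -4.80443226e-02,  1.21022715e+00,
        5.85518447e-06,  1.57083074e+00]), 'qd': array([ 0.00103871, -0.00023819,  0.00058397,  0.00046102, -0.00166592,
       -0.00203947]), 'tau': array([ 1.38685704e-03, -5.39600408e+01,  3.39739323e+01,  1.91989745e-02,
        1.42439653e-04,  9.97835116e-06]), 'position': array([ 0.13250668, -0.58490104,  0.40384596]), 'tool_rot': array([-3.13988547e+00, -5.79643114e-06,  2.22749001e-01]), 'wrist_force': array([ 0.38009103, -0.09835619,  0.99884984]), 'ft_torque': array([-0.02919975, -0.07151756, -0.07957082]), 'grasp_force': 0.0, 'finger_gap': 0.08551257400067701}
scene {'fx': 482.7081001415793, 'fy': 482.7081001415793, 'cx': 288.14379878901235, 'cy': 218.02027128955777, 'position': array([-0.24074134,  0.79088037,  0.79972298]), 'orientation': array([-2.14398639,  0.01992969, -2.3441139 ])}
top {'fx': 421.16322808385166, 'fy': 421.16322808385166, 'cx': 282.50734122923046, 'cy': 206.87192328989903, 'position': array([0.4664901 , 0.04585519, 1.11125559]), 'orientation': array([-3.05029591, -0.02093224, -1.58973465])}
```

View pics/scene0.png

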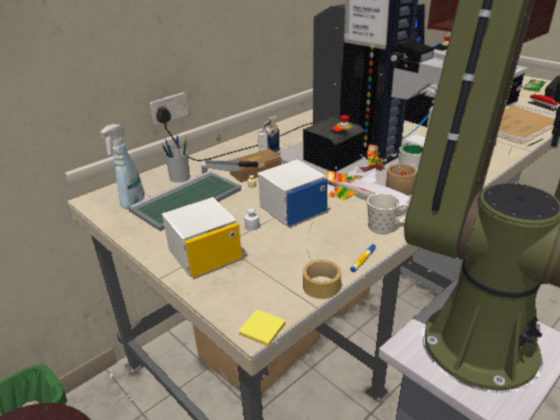

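View pics/top0.png

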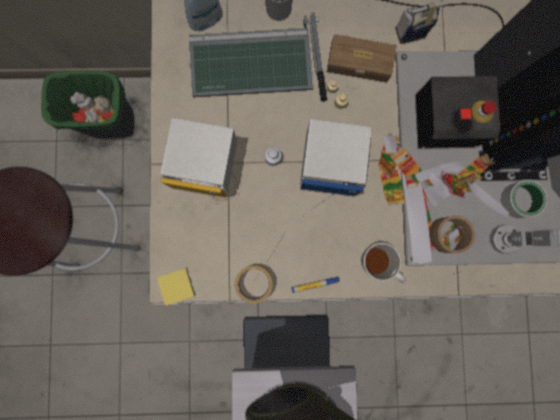

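The scene view shows the blue cabinet at about (293,192), the yellow one at (203,237), the weight at (252,218), the tape at (322,278) and the mug at (383,212). In the top view the blue cabinet's white top is at about (337,152), with its blue door strip below at (335,186). The weight is at (274,156), the tape at (255,283), and the mug at (380,261).

```bash
cat > h.py <<'E'
import numpy as np, cv2
from scipy.spatial.transform import Rotation as R
from workcell import status, vision
def ray(n,uv,z,c=None):
    c=c or vision.calibration(n)
    d=R.from_euler('xyz',c['orientation']).apply([(uv[0]-c['cx'])/c['fx'],(uv[1]-c['cy'])/c['fy'],1])
    return c['position']+d*(z-c['position'][2])/d[2]
def proj(n,P,c=None):
    c=c or vision.calibration(n)
    q=R.from_euler('xyz',c['orientation']).inv().apply(np.atleast_2d(P)-c['position'])
    return np.c_[c['cx']+c['fx']*q[:,0]/q[:,2],c['cy']+c['fy']*q[:,1]/q[:,2]]
E
python3 - <<'E'
from h import *
im=cv2.imread('pics/top0.png'); hsv=cv2.cvtColor(im,cv2.COLOR_BGR2HSV)
w=((hsv[...,1]<40)&(hsv[...,2]>150)).astype(np.uint8); w[:, :295]=0; w[:,380:]=0; w[:110]=0; w[200:]=0
c=max(cv2.findContours(w,0,2)[0],key=cv2.contourArea)
b=cv2.boxPoints(cv2.minAreaRect(c)); P=np.array([ray('top',p,.122) for p in b])
print(b,P,np.linalg.norm(P-np.roll(P,1,0),axis=1),P.mean(0))
m=cv2.inRange(hsv,(100,120,40),(130,255,255)); m[:, :295]=0; m[:,380:]=0; m[:160]=0;m[210:]=0
c=max(cv2.findContours(m,0,2)[0],key=cv2.contourArea); b=cv2.boxPoints(cv2.minAreaRect(c));print('blue',b,[ray('top',p,.118).round(3) for p in b])
im=cv2.imread('pics/scene0.png'); hsv=cv2.cvtColor(im,cv2.COLOR_BGR2HSV)
m=cv2.inRange(hsv,(100,120,40),(130,255,255)); m[:, :270]=0; m[:,335:]=0; m[:150]=0;m[230:]=0
c=max(cv2.findContours(m,0,2)[0],key=cv2.contourArea); a=cv2.approxPolyDP(c,4,True)[:,0];print('scene',a.tolist())
for p in a: print(p,ray('scene',p,.118).round(3),ray('scene',p,.008).round(3))
for n,uv,z in(('top',(274,156),.05),('top',(255,283),.048),('top',(380,261),.093)):print(ray(n,uv,z).round(3))
cv2.imwrite('pics/s1.png',cv2.resize(im[150:230,250:340],None,fx=6,fy=6))
E
```

```text
[[301.6115   174.64499 ]
 [309.1673   116.71747 ]
 [372.43866  124.970245]
 [364.88287  182.89777 ]] [[ 0.63284223 -0.02346001  0.122     ]
 [ 0.77368405 -0.04494364  0.122     ]
 [ 0.75139397 -0.19734556  0.122     ]
 [ 0.61065    -0.17383722  0.122     ]] [0.15200592 0.14247093 0.15402336 0.14269375] [ 0.69214256 -0.10989661  0.122     ]
blue [[301.77054 187.97333]
 [302.78177 179.27695]
 [362.32553 186.20065]
 [361.3143  194.89703]] [array([ 0.601, -0.023,  0.118]), array([ 0.622, -0.026,  0.118]), array([ 0.603, -0.168,  0.118]), array([ 0.583, -0.165,  0.118])]
scene [[325, 179], [287, 193], [288, 224], [326, 209], [325, 188], [319, 190]]
[325 179] [ 0.599 -0.162  0.118] [ 0.734 -0.316  0.008]
[287 193] [ 0.621 -0.026  0.118] [ 0.759 -0.158  0.008]
[288 224] [0.505 0.083 0.118] [ 0.625 -0.032  0.008]
[326 209] [ 0.484 -0.039  0.118] [ 0.6   -0.172  0.008]
[325 188] [ 0.562 -0.122  0.118] [ 0.692 -0.269  0.008]
[319 190] [ 0.567 -0.101  0.118] [ 0.697 -0.245  0.008]
[0.694 0.041 0.05 ]
[0.374 0.094 0.048]
[ 0.424 -0.21   0.093]
```

View pics/s1.png

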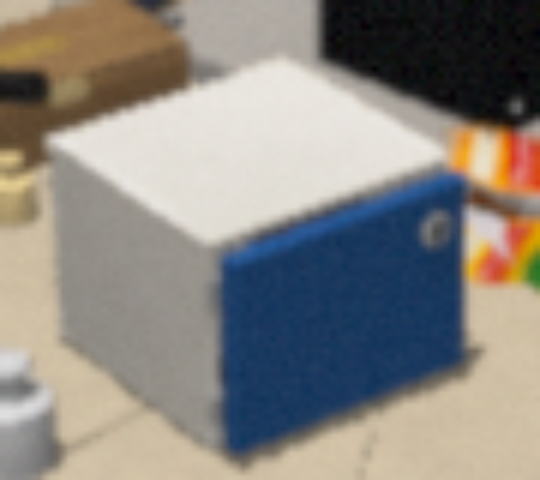

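Call:
apply_moves(offset=[[0,0,0],[0,0,0],[0,0,0],[21,-31.2,0],[21,-31.2,0],[21,-31.2,0],[21,-31.2,0],[21,-31.2,0]], dr=[[0,0,7.03],[0,0,7.03],[0,0,7.03],[0,0,0],[0,0,0],[0,0,0],[0,0,0],[0,0,0]], claw=[0,0,0,0,0,0,0,0])

```text
time: 0.77
position: [0.2597, -0.4445, 0.4043]
tool_rot: [-3.141, 0.0, -0.146]
wrist_force: [1.5, 0.2, 0.1]
finger_gap: 0.0001
grasp_force: 0.0
```

Call:
apply_moves(offset=[[21,-31.2,0],[21,-31.2,0],[21,-31.2,0],[21,-31.2,0],[21,-31.2,0],[21,-31.2,0],[21,-31.2,0],[21,-31.2,0]], dr=[[0,0,0],[0,0,0],[0,0,0],[0,0,0],[0,0,0],[0,0,0],[0,0,0],[0,0,0]], claw=[0,0,0,0,0,0,0,0])

```text
time: 1.43
position: [0.4622, -0.2216, 0.4045]
tool_rot: [-3.142, 0.0, -0.145]
wrist_force: [0.9, -0.4, -0.0]
finger_gap: -0.0003
grasp_force: 0.0
```

Run:
```python
from h import *
o=status.get_obs(); print(o['time'],o['position'],o['tool_rot'],o['finger_gap'])
print(ray('scene',(322.8,188),.095))
yaw=-.145; T=R.from_euler('z',yaw)
L={'mark':[-.088,-.051,.095],'ehinge':[-.088,.073,.118],'efree':[-.088,-.073,.118],'efreeb':[-.088,-.073,.008],'ehingeb':[-.088,.073,.008]}
for k,v in L.items():
    P=T.apply(v)+[.692,-.110,0]; print(k,P.round(4),proj('scene',P).round(1),proj('top',P).round(1))
im=vision.get_image('wrist'); cv2.imwrite('pics/w1.png',im[:,:,::-1]); print(vision.calibration('wrist'))
```

```text
1.4333 [ 0.46219984 -0.22163282  0.40450229] [-3.14156845e+00  4.15792467e-04 -1.45193093e-01] -0.0003147696353058228
[ 0.59398076 -0.14819721  0.095     ]
mark [ 0.5976 -0.1477  0.095 ] [[321.8 187.6]] [[352.1 190. ]]
ehinge [ 0.6155 -0.0251  0.118 ] [[287.9 193.8]] [[302.3 182.1]]
efree [ 0.5944 -0.1695  0.118 ] [[327.7 178.6]] [[363.  189.9]]
efreeb [ 0.5944 -0.1695  0.008 ] [[326.8 210.1]] [[354.2 195.4]]
ehingeb [ 0.6155 -0.0251  0.008 ] [[288.7 226.1]] [[299.5 188.3]]
{'fx': 376.595865528079, 'fy': 376.595865528079, 'cx': 280.4238618418034, 'cy': 203.54569232091922, 'position': array([ 0.5334401 , -0.22618573,  0.37265831]), 'orientation': array([ 2.87089196,  0.00514196, -1.71166401])}
```

View pics/w1.png

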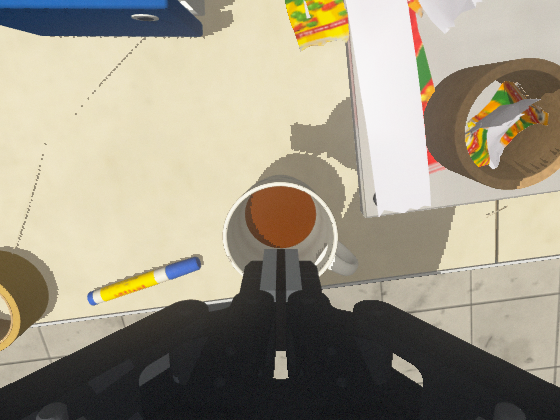

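The wrist view shows the mug below the fingers, the tape at far left, and the blue door at upper left. The push mark is at (146,16) and the door's free corner is near (193,10). The predictions match to a few mm.

Run:
```python
from h import *
print(ray('wrist',(146,16),.095), proj('wrist',[[.5976,-.1477,.095],[.5944,-.1695,.118],[.5944,-.1695,.008]]))
o=status.get_obs()
T=R.from_euler('xyz',o['tool_rot'])
t=R.from_euler('z',-.145).apply([-.149,-.051,0])+[.692,-.110,.258]
print(t,1e3*T.inv().apply(t-o['position']))
```

```text
[ 0.5996942  -0.14271403  0.095     ] [[153.93785801  18.22543756]
 [177.41594619  10.64896602]
 [210.37910078  38.39196069]]
[ 0.53719451 -0.13893543  0.258     ] [ 59.25481321 -87.42310026 146.97141616]
```

Call:
apply_moves(offset=[[19,-30,0],[19,-30,0],[19,-30,0],[0,0,37],[0,0,37],[0,0,37],[0,0,36],[0,0,0]], dr=[[0,0,0],[0,0,0],[0,0,0],[0,0,0],[0,0,0],[0,0,0],[0,0,0],[0,0,0]], claw=[0,0,0,0,0,0,0,0])

```text
time: 2.15
position: [0.5271, -0.1416, 0.2508]
tool_rot: [-3.14, 0.012, -0.145]
wrist_force: [-1.3, 1.1, -0.6]
finger_gap: -0.0
grasp_force: 0.0
```

Run:
```python
from h import *
print(status.get_obs()['wrist_force'],status.get_obs()['position'])
im=vision.get_image('wrist'); cv2.imwrite('pics/w2.png',im[:,:,::-1])
print(proj('wrist',[[.5976,-.1477,.095],[.5944,-.1695,.118],[.6155,-.0251,.118]]))
```

```text
[-1.28097068  1.07543931 -0.63952706] [ 0.5271002  -0.14158903  0.25077578]
[[ 270.71404455   89.44798821]
 [ 352.08495439   88.3061343 ]
 [-200.89445895   88.73502968]]
```

View pics/w2.png

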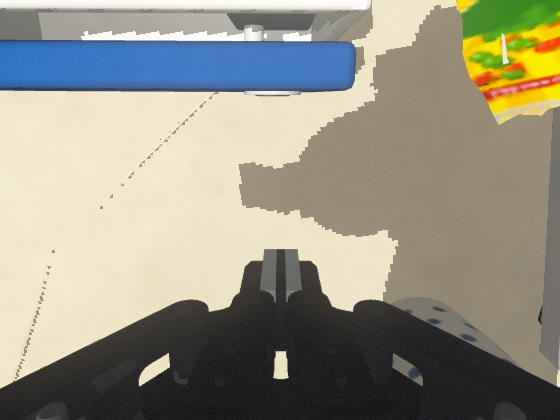

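The push mark is at (272,93), just left of the finger column at 281. The door face is within 1 mm of the prediction, about 55–60 mm ahead of the fingers.

Call:
apply_moves(offset=[[10,0,0],[10,0,0],[10,0,0],[10,0,0],[6,0,0],[4,0,0],[0,0,0],[0,0,0]], dr=[[0,0,0],[0,0,0],[0,0,0],[0,0,0],[0,0,0],[0,0,0],[0,0,0],[0,0,0]], claw=[0,0,0,0,0,0,0,0])

```text
time: 2.87
position: [0.5806, -0.1499, 0.2581]
tool_rot: [3.142, -0.0, -0.145]
wrist_force: [0.2, 0.2, 0.1]
finger_gap: -0.0002
grasp_force: 0.0
```

Call:
apply_moves(offset=[[1,0,0],[1,0,0],[1,0,0],[1,0,0],[1,0,0],[1,0,0],[0,0,0],[0,0,0]], dr=[[0,0,0],[0,0,0],[0,0,0],[0,0,0],[0,0,0],[0,0,0],[0,0,0],[0,0,0]], claw=[0,0,0,0,0,0,0,0])

```text
time: 3.53
position: [0.5859, -0.1507, 0.2577]
tool_rot: [3.141, 0.001, -0.145]
wrist_force: [-3.4, 0.3, 3.0]
finger_gap: -0.0002
grasp_force: 1.5
```

Call:
apply_moves(offset=[[0.5,0,0],[0.5,0,0],[0.5,0,0],[0.5,0,0],[0.5,0,0],[0,0,0],[0,0,0],[0,0,0]], dr=[[0,0,0],[0,0,0],[0,0,0],[0,0,0],[0,0,0],[0,0,0],[0,0,0],[0,0,0]], claw=[0,0,0,0,0,0,0,0])

```text
time: 4.2
position: [0.5888, -0.1512, 0.2576]
tool_rot: [3.141, -0.0, -0.145]
wrist_force: [-3.1, -2.1, 0.8]
finger_gap: -0.0002
grasp_force: 1.5
```

Call:
apply_moves(offset=[[0.5,0,0],[0.5,0,0],[0.5,0,0],[0,0,0],[0,0,0],[0,0,0],[0,0,0],[0,0,0]], dr=[[0,0,0],[0,0,0],[0,0,0],[0,0,0],[0,0,0],[0,0,0],[0,0,0],[0,0,0]], claw=[0,0,0,0,0,0,0,0])

```text
time: 4.87
position: [0.5892, -0.1512, 0.2576]
tool_rot: [3.141, 0.002, -0.145]
wrist_force: [-8.3, -0.8, 4.7]
finger_gap: -0.0002
grasp_force: 3.7
```

Call:
apply_moves(offset=[[-8,0,0],[-20,0,0],[-25,0,0],[-25,0,0],[-20,0,0],[0,0,0],[0,0,0],[0,0,0]], dr=[[0,0,0],[0,0,0],[0,0,0],[0,0,0],[0,0,0],[0,0,0],[0,0,0],[0,0,0]], claw=[0,0,0,0,0,0,0,0])

```text
time: 5.53
position: [0.4943, -0.1371, 0.2583]
tool_rot: [-3.141, -0.003, -0.145]
wrist_force: [0.7, 0.4, -0.3]
finger_gap: 0.0002
grasp_force: 0.0
```

Call:
apply_moves(offset=[[0,0,0],[0,0,0],[0,0,-20],[0,0,-20],[0,0,-20],[0,0,0],[0,0,0],[0,0,0]], dr=[[0,0,0],[0,0,0],[0,0,0],[0,0,0],[0,0,0],[0,0,0],[0,0,0],[0,0,0]], claw=[0,0,0,0,0,0,0,0])

```text
time: 6.2
position: [0.4935, -0.1371, 0.3172]
tool_rot: [-3.141, 0.0, -0.145]
wrist_force: [0.5, -0.2, -0.6]
finger_gap: 0.0002
grasp_force: 0.0
```

Run:
```python
from h import *
o=status.get_obs(); print(o['wrist_force'],o['position'],o['tool_rot'])
im=vision.get_image('wrist'); cv2.imwrite('pics/w3.png',im[:,:,::-1])
for a in (0,.37):
    q=[-.076-.146*np.sin(a),.073-.146*np.cos(a),.118]
    P=R.from_euler('z',-.145).apply(q)+[.692,-.110,0]; print('back edge',a,P,proj('wrist',P))
```

```text
[ 0.49502148 -0.23292548 -0.62771782] [ 0.49345528 -0.13707095  0.31716792] [-3.14144925e+00  2.55806661e-04 -1.45250604e-01]
back edge 0 [ 0.6062496  -0.17125251  0.118     ] [[328.30308667 -32.58465699]]
back edge 0.37 [ 0.55543541 -0.15384738  0.118     ] [[301.11810534 106.86173316]]
```

View pics/w3.png

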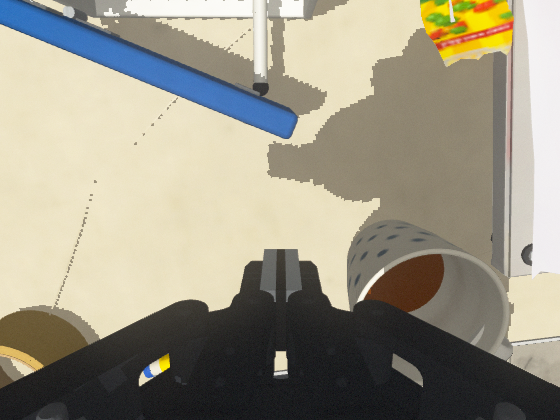

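The door has sprung ajar. Its free edge is at (299,113), matching the prediction for 0.37 rad, and the plunger is at (262,60) behind it. The fingers are clear of the door and of the mug.

Call:
apply_moves(offset=[[20,0,-3],[26,0,0],[26,0,0],[25.5,0,0],[0,0,0],[0,0,0],[0,0,0],[0,0,0]], dr=[[0,0,0],[0,0,0],[0,0,0],[0,0,0],[0,0,0],[0,0,0],[0,0,0],[0,0,0]], claw=[0,0,0,0,0,0,0,0])

```text
time: 6.92
position: [0.5887, -0.151, 0.3199]
tool_rot: [-3.141, 0.002, -0.145]
wrist_force: [-1.5, 0.5, 0.1]
finger_gap: -0.0
grasp_force: 0.0
```

Call:
apply_moves(offset=[[0,0,10],[0,0,10],[0,0,10],[0,0,10],[0,0,10],[0,0,10],[0,0,5],[0,0,0]], dr=[[0,0,0],[0,0,0],[0,0,0],[0,0,0],[0,0,0],[0,0,0],[0,0,0],[0,0,0]], claw=[0,0,0,0,0,0,0,0])

```text
time: 7.58
position: [0.589, -0.151, 0.2538]
tool_rot: [-3.141, 0.003, -0.145]
wrist_force: [-1.1, -1.2, -0.0]
finger_gap: -0.0002
grasp_force: 0.0
```

Run:
```python
from h import *
o=status.get_obs(); T=R.from_euler('z',-.145)
p=T.inv().apply(o['position']-[.692,-.110,0])-[-.076,.073,0]
r=np.hypot(p[0],p[1]); th=np.arctan2(-p[0],-p[1]); print(o['position'],o['tool_rot'],p,r,th,o['wrist_force'])
t=np.r_[th,np.linspace(th,1.42,17)[1:]]
print(np.c_[-r*np.diff(np.sin(t)),r*np.diff(np.cos(t))].round(4)*1e3)
```

```text
[ 0.58902288 -0.15100993  0.25383192] [-3.14130051e+00  2.70610760e-03 -1.45309498e-01] [-0.01997084 -0.12845898  0.25383192] 0.13000209703983573 0.15423009267268137 [-1.14566497 -1.16693469 -0.04090114]
[[-10.1  -2. ]
 [ -9.9  -2.8]
 [ -9.7  -3.5]
 [ -9.3  -4.3]
 [ -9.   -5. ]
 [ -8.5  -5.7]
 [ -8.1  -6.4]
 [ -7.5  -7. ]
 [ -7.   -7.6]
 [ -6.3  -8.1]
 [ -5.7  -8.6]
 [ -5.   -9. ]
 [ -4.3  -9.4]
 [ -3.5  -9.7]
 [ -2.7  -9.9]
 [ -1.9 -10.1]]
```

Call:
apply_moves(offset=[[-10,-2,0],[-10,-3,0],[-9.5,-3.5,0],[-9.5,-4.5,0],[-9,-5,0],[-8.5,-5.5,0],[-8,-6.5,0],[-7.5,-7,0]], dr=[[0,0,0],[0,0,0],[0,0,0],[0,0,0],[0,0,0],[0,0,0],[0,0,0],[0,0,0]], claw=[0,0,0,0,0,0,0,0])

```text
time: 8.25
position: [0.5231, -0.1034, 0.2558]
tool_rot: [3.142, -0.0, -0.145]
wrist_force: [0.9, -0.5, -0.4]
finger_gap: -0.0002
grasp_force: 0.2
```

Call:
apply_moves(offset=[[-7,-7.5,0],[-6.5,-8,0],[-5.5,-8.5,0],[-5,-9,0],[-4.5,-9.5,0],[-3.5,-9.5,0],[-2.5,-8,0],[-1,-5,0]], dr=[[0,0,0],[0,0,0],[0,0,0],[0,0,0],[0,0,0],[0,0,0],[0,0,0],[0,0,0]], claw=[0,0,0,0,0,0,0,0])

```text
time: 8.92
position: [0.4946, -0.0562, 0.2559]
tool_rot: [-3.124, 0.0, -0.118]
wrist_force: [0.4, -0.7, -0.1]
finger_gap: -0.0002
grasp_force: 0.1
```

Run:
```python
from h import *
o=status.get_obs(); T=R.from_euler('z',-.145)
p=T.inv().apply(o['position']-[.692,-.110,0])-[-.076,.073,0]
print(p,np.arctan2(-p[0],-p[1]),o['wrist_force'])
im=vision.get_image('wrist'); cv2.imwrite('pics/w4.png',im[:,:,::-1])
```

```text
[-0.12711545 -0.04831586  0.25589873] 1.2075669162009892 [ 0.41608997 -0.70109708 -0.13370733]
```

View pics/w4.png

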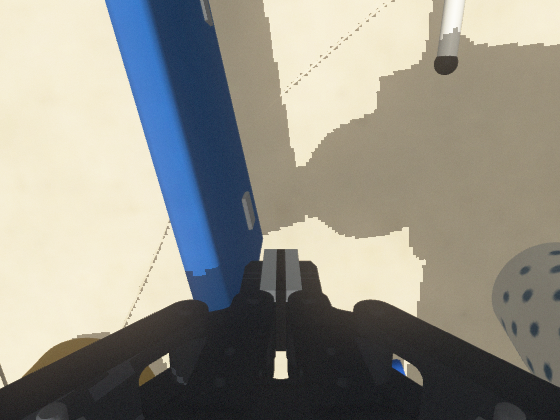

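The door stands at roughly 75°, with its edge just left of the fingers at (225,290). The arm had not settled when the picture was taken, so I'll let it settle and then push on.

Call:
apply_moves(offset=[[0,-3,0],[0,-5,0],[0,-5,0],[0,-5,0],[0,-4,0],[0,0,0],[0,0,0],[0,0,0]], dr=[[0,0,0],[0,0,0],[0,0,0],[0,0,0],[0,0,0],[0,0,0],[0,0,0],[0,0,0]], claw=[0,0,0,0,0,0,0,0])

```text
time: 9.63
position: [0.496, -0.0474, 0.2563]
tool_rot: [-3.115, 0.0, -0.103]
wrist_force: [-0.2, -0.5, -0.3]
finger_gap: -0.0001
grasp_force: 0.0
```

Run:
```python
from h import *
o=status.get_obs(); T=R.from_euler('z',-.145)
p=T.inv().apply(o['position']-[.692,-.110,0])-[-.076,.073,0]
print(p,np.arctan2(-p[0],-p[1]),o['wrist_force'],o['joints'],o['tool_rot'])
```

```text
[-0.12695352 -0.03934025  0.25633176] 1.2703008845049848 [-0.15287118 -0.49407141 -0.342046  ] [-0.10360742  0.23844952 -0.50802334  0.8243871   0.0265891   3.14058222] [-3.11500350e+00  3.67708573e-05 -1.02597347e-01]
```

Joint 6 has hit its limit at 3.14. I'll turn the tool back about its axis by 28° to free it, then push on.

Call:
apply_moves(offset=[[0,0,0],[0,0,0],[0,0,0],[0,0,0],[2,-4,0],[3,-6,0],[3,-6,0],[1.5,-3,0]], dr=[[0,0,-7],[0,0,-7],[0,0,-7],[0,0,-7],[0,0,0],[0,0,0],[0,0,0],[0,0,0]], claw=[0,0,0,0,0,0,0,0])

```text
time: 10.3
position: [0.4978, -0.0252, 0.257]
tool_rot: [-3.118, -0.013, 0.384]
wrist_force: [-0.2, 0.3, 0.1]
finger_gap: 0.0003
grasp_force: 0.2
```

Call:
apply_moves(offset=[[0,0,0],[0,0,0],[0,0,0],[0,0,0],[0,0,0],[0,0,0],[0,0,0],[0,0,0]], dr=[[0,0,0],[0,0,0],[0,0,0],[0,0,0],[0,0,0],[0,0,0],[0,0,0],[0,0,0]], claw=[0,0,0,0,0,0,0,0])

```text
time: 10.97
position: [0.4976, -0.0263, 0.2569]
tool_rot: [-3.118, -0.012, 0.386]
wrist_force: [-0.3, -0.8, 0.7]
finger_gap: 0.0
grasp_force: 0.0
```

Run:
```python
from h import *
o=status.get_obs(); T=R.from_euler('z',-.145)
p=T.inv().apply(o['position']-[.692,-.110,0])-[-.076,.073,0]
print(p,np.arctan2(-p[0],-p[1]),o['wrist_force'],o['joints'],o['tool_rot'])
```

```text
[-0.12842026 -0.01828273  0.25690365] 1.429380231183855 [-0.26715938 -0.79441715  0.71503796] [-0.06123149  0.23734003 -0.50797214  0.82447892  0.0265506   2.69460013] [-3.11808399 -0.01238207  0.38562883]
```

Call:
apply_moves(offset=[[-2.5,4,0],[-8,14,0],[-10,17,0],[0,0,-25],[0,0,-35],[0,0,-35],[0,0,-30],[0,0,0]], dr=[[0,0,0],[0,0,0],[0,0,0],[0,0,0],[0,0,0],[0,0,0],[0,0,0],[0,0,0]], claw=[0,0,0,0,0,0,0,0])

```text
time: 11.63
position: [0.4933, -0.0705, 0.387]
tool_rot: [-3.123, -0.021, 0.385]
wrist_force: [1.3, 0.0, -0.2]
finger_gap: 0.0001
grasp_force: 0.0
```

Call:
apply_moves(offset=[[0,20,0],[0,35,0],[0,35,0],[0,35,0],[0,20,0],[0,0,0],[0,0,0],[0,0,0]], dr=[[0,0,0],[0,0,0],[0,0,0],[0,0,0],[0,0,0],[0,0,0],[0,0,0],[0,0,0]], claw=[0,0,0,0,0,0,0,0])

```text
time: 12.3
position: [0.5456, -0.2037, 0.3768]
tool_rot: [-3.117, -0.012, 0.386]
wrist_force: [-0.9, 0.0, -0.9]
finger_gap: 0.0
grasp_force: 0.0
```

Run:
```python
from h import *
o=status.get_obs(); print(o['time'],o['wrist_force'],o['position'])
im=vision.get_image('scene')[:,:,::-1]; cv2.imwrite('pics/s5.png',im)
```

```text
12.3 [-0.94229646  0.02298747 -0.92120628] [ 0.5456194  -0.20371399  0.37677594]
```

View pics/s5.png

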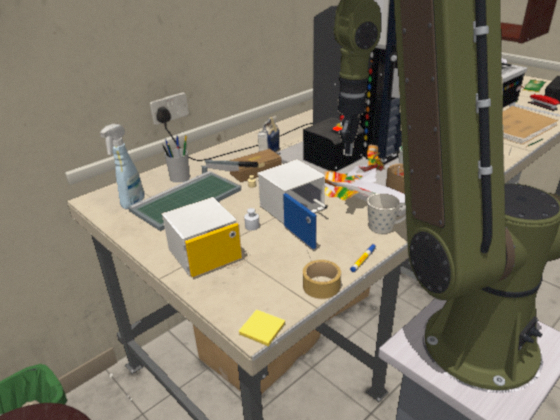

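The blue door stands wide open, its free edge running down to about (315,245). The yellow door is shut and the weight, mug and tape are where they were. I'll check the angle numerically before handing in.

Run:
```python
from h import *
from workcell import ctrl
im=cv2.imread('pics/s5.png'); hsv=cv2.cvtColor(im,cv2.COLOR_BGR2HSV)
m=cv2.inRange(hsv,(100,120,40),(130,255,255)); m[:, :270]=0; m[:,335:]=0; m[:185]=0;m[255:]=0
c=max(cv2.findContours(m,0,2)[0],key=cv2.contourArea)[:,0]
b=c[np.argmax(c[:,1])]; P=ray('scene',b,.008); p=R.from_euler('z',-.145).inv().apply(P-[.692,-.110,0])-[-.076,.073,0]
a=np.arctan2(-p[0],-p[1]); print(b,P,np.hypot(*p[:2]),a)
if a>1.33: print(ctrl.sign_off())
```

```text
[313 248] [0.48985994 0.00407037 0.008     ] 0.14090532931161448 1.6465621489330848
the job is handed in; nothing more can be done
None
```

The blue door is open at about 1.6 rad (just past square), measured from the last camera picture; the yellow door is shut, the weight, mug and tape look unmoved, the hand is clear, and the job was handed in at about 12 s.

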